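# Tug-test two push-in pump cartridges

### The job

Press both blue cartridges fully home in their steel blocks (firmly, but never with more than 24 N). Then, with both home, tug each one straight up with a steady pull of about 8 N for two seconds, never more than 12 N: leave the one that holds fully home, and leave the one that comes up standing all the way up to its stop, so that it is seen to be rejected. Let go of both and leave everything else on the bench alone.

Things in the scene. Friction and masses are not known exactly. Their poses are not given: they have to be found in the camera images.
- station_a: one of the two pump-head stations (a and b look alike; either may be on either side): grey base plate 110 x 90 x 12 mm fixed to the bench, carrying on springs a steel block 64 x 64 x 40 mm whose top face is 66 mm above the bench at rest; an upright blue cartridge stands in the middle of the block. Origin: bench level under the cartridge's axis, z up
- knob_a_top (a point): centre of the top face of station a's cartridge knob: upright ribbed blue cylinder, 26 mm diameter, 42 mm tall from its shoulder to this point; any grasp yaw will do. Fully home, the shoulder rests on the block, this point is 108 mm above the bench and no red stem shows
- cartridge_a (a joint): how far cartridge a stands proud of its block: 0 fully home (hard stop), up to 14 mm (an inner stop keeps it from leaving the block; pulling on after that loads the stop). It slides only along the vertical and is held by the friction of its seal, which stays where it is left. A sound seal holds about 14 N in either direction, so pressing it home takes more than that: about 18 N makes sure; a worn seal gives way at about 5 N. Which of the two is worn is not known beforehand
- block_a (a joint): how far block a has moved up (+) or been pressed down (-) from its rest at 0 on its springs, in m: up to about 12 mm, in proportion to the push or pull on it; it returns to 0 when let go. The two stations' springs differ much and their stiffness is not known: the force must be felt at the gripper
- station_b: one of the two pump-head stations (a and b look alike; either may be on either side): grey base plate 110 x 90 x 12 mm fixed to the bench, carrying on springs a steel block 64 x 64 x 40 mm whose top face is 66 mm above the bench at rest; an upright blue cartridge stands in the middle of the block. Origin: bench level under the cartridge's axis, z up
- knob_b_top (a point): centre of the top face of station b's cartridge knob: upright ribbed blue cylinder, 26 mm diameter, 42 mm tall from its shoulder to this point; any grasp yaw will do. Fully home, the shoulder rests on the block, this point is 108 mm above the bench and no red stem shows
- cartridge_b (a joint): how far cartridge b stands proud of its block: 0 fully home (hard stop), up to 14 mm (an inner stop keeps it from leaving the block; pulling on after that loads the stop). It slides only along the vertical and is held by the friction of its seal, which stays where it is left. A sound seal holds about 14 N in either direction, so pressing it home takes more than that: about 18 N makes sure; a worn seal gives way at about 5 N. Which of the two is worn is not known beforehand
- block_b (a joint): how far block b has moved up (+) or been pressed down (-) from its rest at 0 on its springs, in m: up to about 12 mm, in proportion to the push or pull on it; it returns to 0 when let go. The two stations' springs differ much and their stiffness is not known: the force must be felt at the gripper
- solvent_bottle: bystander, not to be disturbed: clear bottle, blue cap, 86 mm diameter, 180 mm tall. Origin: centre of its underside
- amber_bottle: bystander, not to be disturbed: amber bottle, blue cap, 68 mm diameter, 140 mm tall. Origin: centre of its underside
- vial_rack: bystander, not to be disturbed: white rack of small amber vials, 100 x 160 x 50 mm. Origin: centre of its underside
- wrench: bystander, not to be disturbed: steel wrench lying on the bench, about 10 mm high. Origin: centre of its underside
- parts_tray: bystander, not to be disturbed: open white tray, 130 x 74 x 24 mm, between the two stations. Origin: centre of its underside
- spare_cartridge: bystander, not to be disturbed: grey spare part with a red stem lying in the tray; not one of the two to be tested. Origin: centre of its underside
- beaker: bystander, not to be disturbed: glass beaker, 68 mm diameter, 85 mm tall. Origin: centre of its underside
There are look-alikes about, which are no part of the job. What is shaped like the station_b but brown or yellow is not meant.

How it is judged:
On the way, in this order (a step that is already met when the one before it is completed fails the run):
1. both cartridges are fully home (within 2 mm) at the same time (value of joint each of cartridge_a, cartridge_b below 0.002 m), for 0.2 s.
2. a cartridge that holds is pulled up with 6 to 11 N for 1 s while it stays home (((value of joint block_a between 0.003 and 0.0055 m and value of joint cartridge_a below 0.002 m) or (value of joint block_b between 0.0012 and 0.0022 m and value of joint cartridge_b below 0.002 m))), for 1 s.
At the end, for the whole second after the job is handed in: the cartridge that held its tug is home within 2 mm, the other, which came up, stands at least 10 mm proud, and both blocks are back at rest within 1.5 mm (((value of joint cartridge_a below 0.002 m and value of joint cartridge_b above 0.01 m) or (value of joint cartridge_b below 0.002 m and value of joint cartridge_a above 0.01 m)) and value of joint block_a between -0.0015 and 0.0015 m and value of joint block_b between -0.0015 and 0.0015 m); the robot touches nothing.
It fails at once if a cartridge is pulled with more than 12.5 N (value of joint block_a above 0.00625 m or value of joint block_b above 0.0025 m).
It fails at once if a cartridge is pressed with more than 24.5 N (value of joint block_a below -0.01225 m or value of joint block_b below -0.0049 m).
It fails at once if a bystander is moved by more than 15 mm (distance of any of solvent_bottle, amber_bottle, vial_rack, wrench, parts_tray, spare_cartridge, beaker from where it was at the start of the episode above 0.015 m).
It also fails if it takes over 72 s, if anything falls off the work surface, if the arm or the gripper's body presses on something with over 40 N, if the wrist force passes 120 N, or if a joint passes its speed limit or range.

### The arm

A 6-joint arm with a two-finger parallel gripper is mounted at the origin on the work surface. World frame = base frame: x ahead of the robot, y to its left, z up, the work surface at z = 0. Lengths are in m, angles in rad, forces in N, time in s.
With the tool pointing down it reaches from about 0.25 to 0.725 m from the base axis. Payload 4 kg.
Tool frame: the origin (TCP) lies on the centre line of the jaws, within the pads' length; the fingertips stand 17 mm ahead of it and the grasp point (between the pads) lies 2 mm behind it; z points along the fingers, y is the line along which they close (so a half turn about z gives the same grasp; the last joint's range is limited). The gripper opens to 85 mm and grips with 20 to 120 N. Pads are 22 mm wide; open, the fingers measure 114 mm over their backs; the gripper's body (76 mm by 85 mm) begins 54 mm behind the grasp point. The pads swing forward as they close: fully open they stand 13 mm farther back than shut.
Start: joints at [1.135, 0.241, 0.005, 1.335, 0, 1.571], TCP at [0.211, 0.453, 0.248] pointing down, gripper open.
Joint ranges: [-2.72, 2.72], [-1.05, 1.87], [-1.09, 1.28], [-1.99, 2.15], [-1.42, 1.44], [-3.14, 3.14]. Speed limits (rad/s): [2.79, 2.79, 3.14, 3.14, 3.14, 3.14].

### API

Orientations are given as a unit quaternion [x, y, z, w].
In Python, from workcell import bot, camera, get_calibration gives the robot as it stands.
- The arm moves only by the tool apply_moves, never from a script. Its argument "steps" is a list of rows, each a list of 3 entries, a list of its own where there are three numbers: the shift along the tool's x, y, z as a fraction of full scale, then the turn, a rotation vector about the tool's x, y, z as a fraction of full scale, then the opening, from 0 (shut) to 1 (fully open). A call has exactly 8 rows; each row shifts and turns the commanded pose from where the row before left it, along the tool's axes as they then stand; what a row does not reach is not made up. Full scale, the value 1, is 20 cm for a shift and pi rad for a turn. A row lasts 1/12 s, in which the tool goes at most 41.7 mm and 7.16 degrees, less where a joint would pass 70% of its speed; a pose out of reach is approached as far as the arm can. A call with a number of a shift or a turn outside -1 to 1 is refused whole. A call with a gripper value outside its range is refused whole. The fingers move at their own pace and stop on an object; the grip force is fixed at half the most. Time passes only in rows, so rows that do not move let the fingers close, or fill a call up. It gives the time, the measured TCP pose, the force, the opening and the grip force at its end, in the units of the state.
- bot.get_obs(): the state, without advancing time (a new reading comes with each control period).
- camera(name): name is "side" or "top"; returns (picture, depth): 400x640x3 uint8, red, green, blue; 400x640 float32, m along the optical axis (not along the pixel's ray), 0 where there is no reading.
- get_calibration(name): a dict with "fov_y" (degrees; the focal length in pixels is half the picture's height over the tangent of half this angle, whatever the lens; pixels are square), "cx", "cy" (the principal point, pixels), "rvec" (rotation vector, rad) and "tvec" (3), from world to camera coordinates, as OpenCV has them. Camera axes: x right, y down, z forward; pixel columns grow to the right and rows downward; lengths in m; the calibration is good to about 2 mm. A picture is of the moment at which its call begins. get_calibration takes no time and is no camera call.
- bot.job_done(): hands the job in; it is judged then, once.
The state is a dict: "clock": time; "joint_pos": joint angles; "joint_vel": joint speeds; "tau": joint torques, N m; "eef_pos": TCP position; "tool_rot": TCP orientation; "ft_force": force on the tool from outside, world axes, zero at the start; "ft_torque": the same for the moment, N m; "grip_width": finger opening in m; "grasp_force": force on a finger pad.
Only numpy, scipy, OpenCV 4.12 (cv2) and the standard library are available. Lean on these libraries where they do the work, as an engineer would, in place of code of your own. Each camera call takes 0.05 s, during which the arm holds its last target. There are 200 camera calls.

## Working session

There is one attempt and no reset: what is moved stays moved. The work goes in short steps, Python scripts to look and compute and a tool call to move; the robot and the scene stay as the last step left them, time stands still between calls to the robot, and variables do not carry over. Pictures are saved under pics/ and viewed, at most 10 in all, crops included, and the job is handed in when it is done.

Besides the shell and the picture viewer there is one more tool, called after "Emit:" as name([rows], argument=value, ...), one row to a line, values as JSON. apply_moves: Moves the arm, as the interface text tells. Its arguments: {"type":"object","properties":{"steps":{"type":"array"}},"required":["steps"]}

```bash
mkdir -p pics; ls; cat > h.py <<'E'
import numpy as np,cv2
from workcell import bot,camera,get_calibration
def cal(n,shape=(400,640)):
    c=get_calibration(n); f=shape[0]/2/np.tan(np.radians(c["fov_y"])/2)
    return f,c["cx"],c["cy"],cv2.Rodrigues(np.array(c["rvec"],float))[0],np.array(c["tvec"],float).ravel(),c
def onplane(n,u,v,z):
    f,cx,cy,R,t,_=cal(n); d=R.T@np.array([(u-cx)/f,(v-cy)/f,1]); o=-R.T@t
    return o+d*(z-o[2])/d[2]
def cloud(n,depth):
    f,cx,cy,R,t,_=cal(n); v,u=np.mgrid[:400,:640]
    P=np.stack([(u-cx)/f*depth,(v-cy)/f*depth,depth],-1)
    return (P-t)@R
E
python3 - <<'E'
from h import *
for n in("top","side"):
    im,d=camera(n); cv2.imwrite(f"pics/{n}0.png",im[...,::-1]); np.save(f"{n}0.npy",d); print(get_calibration(n))
o=bot.get_obs(); print(o)
E
```

```text
pics
{'fov_y': 50.33879547868423, 'cx': 318.27504119191855, 'cy': 194.07266398214736, 'rvec': array([ 2.17494529, -2.18256222,  0.09687202]), 'tvec': array([-0.02919749,  0.5303815 ,  1.3303577 ])}
{'fov_y': 53.5522620815849, 'cx': 316.2855505516756, 'cy': 198.83316006824887, 'rvec': array([ 0.27191216, -2.8574854 ,  1.13862363]), 'tvec': array([0.49285752, 0.17079186, 0.96274602])}
{'clock': 0.1, 'joint_pos': array([1.13502458e+00, 2.41327348e-01, 3.87854630e-03, 1.33522247e+00,
       7.96936013e-06, 1.57078945e+00]), 'joint_vel': array([-1.17406355e-03, -2.29517756e-03,  3.51927778e-03, -1.09295511e-03,
       -2.61739664e-03,  2.31142277e-06]), 'tau': array([ 5.41368518e-04, -3.73137796e+01,  2.53009629e+01,  1.08679765e-02,
       -8.89839328e-06,  9.03025665e-06]), 'eef_pos': array([0.21082791, 0.45278981, 0.24751458]), 'tool_rot': array([ 2.16162518e-01,  9.76356947e-01, -9.14443717e-04, -2.06542881e-04]), 'ft_force': array([0.08269896, 0.54717793, 0.34089388]), 'ft_torque': array([ 0.03161195, -0.01496271,  0.02303811]), 'grasp_force': 0.0, 'grip_width': 0.08537722037742279}
```

View pics/top0.png

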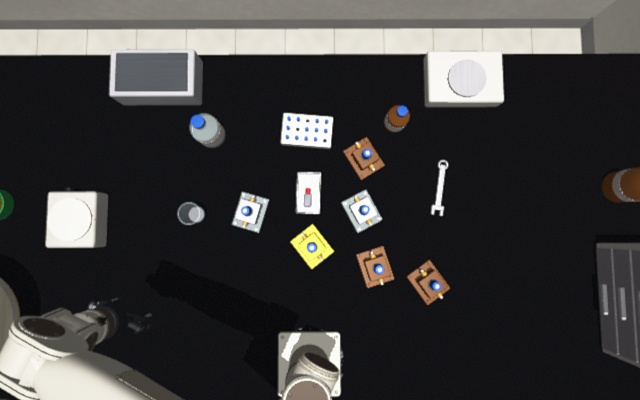

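View pics/side0.png

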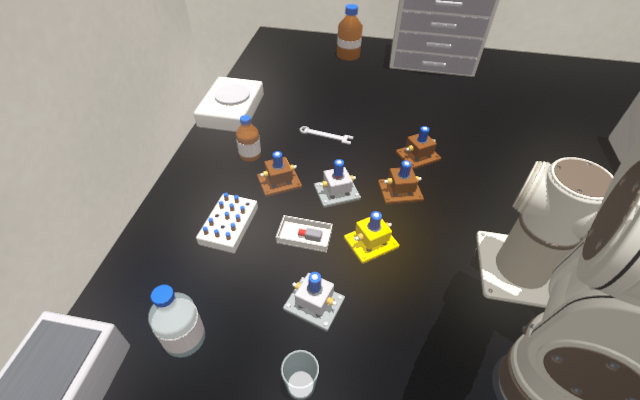

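Candidates in the top view: grey stations at (250,211) and (362,210). The look-alikes are yellow (312,246) and brown (365,154), (378,268), (435,285). Only the two grey ones with steel blocks fit the description. I'll measure them and confirm in a crop.

```bash
python3 - <<'E'
from h import *
t=cv2.imread("pics/top0.png"); s=cv2.imread("pics/side0.png")
def blobs(im,n,box):
    m=cv2.inRange(cv2.cvtColor(im,cv2.COLOR_BGR2HSV),(105,120,50),(130,255,255))
    mm=np.zeros_like(m); x0,x1,y0,y1=box; mm[y0:y1,x0:x1]=m[y0:y1,x0:x1]
    k,l,st,c=cv2.connectedComponentsWithStats(mm)
    return [(st[i],c[i]) for i in range(1,k) if st[i][4]>8]
D={n:np.load(n+"0.npy") for n in("top","side")}
for n,im,bs in(("top",t,[(235,268,195,228),(345,380,195,228)]),("side",s,[(295,335,265,300),(325,352,155,190)])):
    C=cloud(n,D[n])
    for b in bs:
        for st,c in blobs(im,n,b):
            P=C[st[1]:st[1]+st[3],st[0]:st[0]+st[2]].reshape(-1,3); 
            print(n,st,c.round(1),"plane .115",onplane(n,*c,.115).round(4),"maxz",np.sort(P[:,2])[-8:].round(3), "topmean",P[P[:,2]>P[:,2].max()-.008].mean(0).round(4))
a=cv2.resize(t[190:235,225:275],None,fx=6,fy=6,interpolation=2);b=cv2.resize(t[185:230,337:387],None,fx=6,fy=6,interpolation=2)
c=cv2.resize(s[262:330,280:350],(300,292),interpolation=2);d=cv2.resize(s[150:218,305:375],(300,292),interpolation=2)
cv2.imwrite("pics/crop1.png",np.vstack([np.hstack([a,b]),np.hstack([c,d])]))
E
```

```text
top [241 207  10   8  40] [246.6 210.6] plane .115 [0.474  0.1808 0.115 ] maxz [0.116 0.116 0.117 0.117 0.118 0.119 1.371 1.371] topmean [ 0.414  -0.027   1.3711]
top [360 205   9   9  39] [363.6 209.5] plane .115 [ 0.4762 -0.1645  0.115 ] maxz [0.119 0.119 0.119 0.12  0.12  0.12  0.122 1.371] topmean [ 0.414  -0.027   1.3711]
side [309 272  12  14  84] [314.6 277.8] plane .115 [0.4713 0.1906 0.115 ] maxz [0.117 0.117 0.117 0.117 0.117 0.117 0.118 0.809] topmean [0.3987 0.6202 0.8095]
side [334 159  10  17 105] [338.5 167. ] plane .115 [ 0.4722 -0.1507  0.115 ] maxz [0.119 0.119 0.119 0.12  0.12  0.12  0.12  0.809] topmean [0.3987 0.6202 0.8095]
```

View pics/crop1.png

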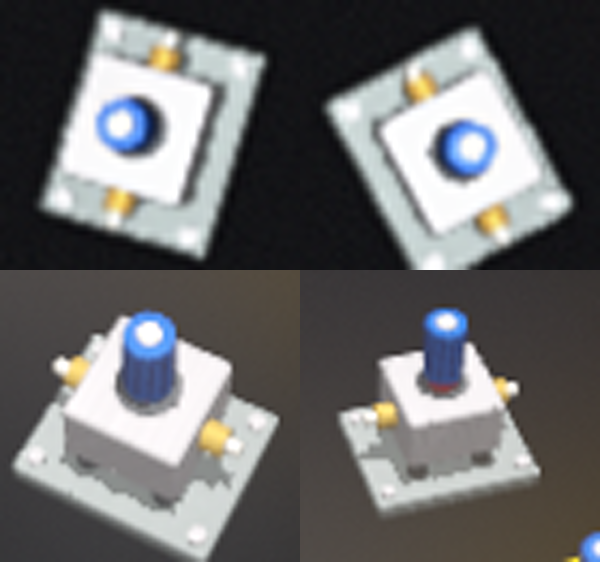

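The crop shows two grey stations with white-steel blocks and blue knobs. The top face centres are at about (245.0,210.7) and (365.5,209.7) in the top view, and (314.7,276.7) and (339.3,162.4) in the side view. The right one shows its red stem. Both fit the description. Next I triangulate.

```bash
python3 - <<'E'
from h import *
P=[]
for n in("top","side"):
    f,cx,cy,R,t,_=cal(n); P.append(np.array([[f,0,cx],[0,f,cy],[0,0,1]])@np.c_[R,t])
for a,b in(((245,210.7),(314.7,276.7)),((365.5,209.7),(339.3,162.4))):
    X=cv2.triangulatePoints(*P,np.array(a,float).reshape(2,1),np.array(b,float).reshape(2,1)).ravel();X=X[:3]/X[3]
    print(X.round(4),[onplane(n,*p,.118).round(4) for n,p in(("top",a),("side",b))])
from scipy.spatial.transform import Rotation as Ro
o=bot.get_obs();print(o["eef_pos"],Ro.from_quat(o["tool_rot"]).as_matrix().round(3))
E
```

```text
[0.473  0.1861 0.1119] [array([0.4737, 0.1851, 0.118 ]), array([0.4712, 0.1898, 0.118 ])]
[ 0.4743 -0.1703  0.1139] [array([ 0.4754, -0.1698,  0.118 ]), array([ 0.4723, -0.1657,  0.118 ])]
[0.21082791 0.45278981 0.24751458] [[-0.907  0.422 -0.001]
 [ 0.422  0.907 -0.002]
 [ 0.    -0.002 -1.   ]]
```

Emit:
apply_moves([
  [[-0.109,-0.041,0],[0,0,0],1],
  [[-0.109,-0.041,0],[0,0,0],1],
  [[-0.109,-0.041,0],[0,0,0],1],
  [[-0.109,-0.041,0],[0,0,0],1],
  [[-0.109,-0.041,0],[0,0,0],1],
  [[-0.109,-0.041,0],[0,0,0],1],
  [[-0.109,-0.041,0],[0,0,0],1],
  [[-0.109,-0.041,0],[0,0,0],1],
])

```text
clock: 0.77
eef_pos: [0.3419, 0.3191, 0.2479]
tool_rot: [0.216, 0.976, -0.0, -0.0]
ft_force: [0.2, 0.1, -0.1]
grip_width: 0.0855
grasp_force: 0.0
```

Emit:
apply_moves([
  [[-0.109,-0.041,0],[0,0,0],1],
  [[-0.109,-0.041,0],[0,0,0],1],
  [[-0.109,-0.041,0],[0,0,0],1],
  [[-0.109,-0.041,0],[0,0,0],1],
  [[-0.109,-0.041,0],[0,0,0],1],
  [[-0.109,-0.041,0],[0,0,0],1],
  [[-0.109,-0.041,0],[0,0,0],1],
  [[-0.109,-0.041,0],[0,0,0],1],
])

```text
clock: 1.43
eef_pos: [0.4723, 0.186, 0.2478]
tool_rot: [0.216, 0.976, -0.0, -0.0]
ft_force: [0.6, 0.1, 0.1]
grip_width: 0.0854
grasp_force: 0.0
```

```bash
cat > look.py <<'E'
from h import *
import sys
from scipy.spatial.transform import Rotation as Ro
o=bot.get_obs();M=Ro.from_quat(o["tool_rot"]).as_matrix()
print(o["eef_pos"].round(4),o["joint_pos"].round(2),o["ft_force"].round(2),o["clock"]);print(M.round(3))
im,d=camera("side"); n=sys.argv[1];x,y,w=map(int,sys.argv[2:5])
cv2.imwrite(f"pics/{n}.png",cv2.resize(im[y:y+w,x:x+w][...,::-1],(560,560),interpolation=cv2.INTER_CUBIC))
f,cx,cy,R,t,_=cal("side")
def pr(p):
    q=R@p+t; return (q[:2]/q[2]*f+[cx,cy]).round(1)
print("tcp px",pr(o["eef_pos"]),"tip",pr(o["eef_pos"]+M[:,2]*.017))
E
python3 look.py left1 250 190 130
```

```text
[0.4723 0.186  0.2478] [0.38 0.26 0.02 1.34 0.   0.81] [0.58 0.05 0.14] 1.4333
[[-0.906  0.422 -0.001]
 [ 0.422  0.906 -0.   ]
 [ 0.001 -0.001 -1.   ]]
tcp px [315.4 235.4] tip [315.3 241.2]
```

View pics/left1.png

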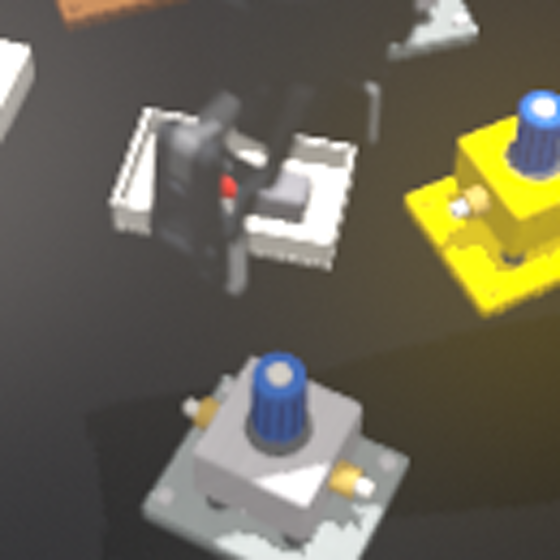

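The side crop shows the knob top at (314.8,276.6), between and below the fingers at about (315,241), so it is well aligned. Descending.

Emit:
apply_moves([
  [[0.0,0.003,0.06],[0,0,0],1],
  [[0,0,0.11],[0,0,0],1],
  [[0,0,0.12],[0,0,0],1],
  [[0,0,0.12],[0,0,0],1],
  [[0,0,0.12],[0,0,0],1],
  [[0,0,0.1],[0,0,0],1],
  [[0,0,0.06],[0,0,0],1],
  [[0,0,0.04],[0,0,0],1],
])

```text
clock: 2.15
eef_pos: [0.4705, 0.1871, 0.1]
tool_rot: [0.216, 0.976, -0.001, -0.002]
ft_force: [0.4, -0.7, -0.0]
grip_width: 0.0853
grasp_force: 0.0
```

Emit:
apply_moves([
  [[0,0,0],[0,0,0],0.5],
  [[0,0,0],[0,0,0],0.4],
  [[0,0,0],[0,0,0],0.3],
  [[0,0,0],[0,0,0],0.3],
  [[0,0,0],[0,0,0],0.2],
  [[0,0,0],[0,0,0],0.2],
  [[0,0,0],[0,0,0],0.2],
  [[0,0,0],[0,0,0],0.2],
])

```text
clock: 2.82
eef_pos: [0.4726, 0.1874, 0.1029]
tool_rot: [0.216, 0.976, 0.0, 0.001]
ft_force: [0.7, -2.3, 2.3]
grip_width: 0.0242
grasp_force: 58.7
```

Emit:
apply_moves([
  [[0,0,0.002],[0,0,0],0.2],
  [[0,0,0.002],[0,0,0],0.2],
  [[0,0,0.002],[0,0,0],0.2],
  [[0,0,0.002],[0,0,0],0.2],
  [[0,0,0.002],[0,0,0],0.2],
  [[0,0,0.002],[0,0,0],0.2],
  [[0,0,0.002],[0,0,0],0.2],
  [[0,0,0],[0,0,0],0.2],
])

```text
clock: 3.48
eef_pos: [0.4726, 0.1875, 0.1001]
tool_rot: [0.216, 0.976, -0.0, 0.001]
ft_force: [-1.0, -4.2, 7.4]
grip_width: 0.0246
grasp_force: 59.3
```

Emit:
apply_moves([
  [[0,0,0.002],[0,0,0],0.2],
  [[0,0,0.002],[0,0,0],0.2],
  [[0,0,0.002],[0,0,0],0.2],
  [[0,0,0.002],[0,0,0],0.2],
  [[0,0,0.002],[0,0,0],0.2],
  [[0,0,0.002],[0,0,0],0.2],
  [[0,0,0.002],[0,0,0],0.2],
  [[0,0,0],[0,0,0],0.2],
])

```text
clock: 4.15
eef_pos: [0.4727, 0.1874, 0.098]
tool_rot: [0.216, 0.976, 0.0, 0.001]
ft_force: [-1.4, -4.6, 11.7]
grip_width: 0.0241
grasp_force: 59.9
```

Emit:
apply_moves([
  [[0,0,0.0025],[0,0,0],0.2],
  [[0,0,0.0025],[0,0,0],0.2],
  [[0,0,0.0025],[0,0,0],0.2],
  [[0,0,0.0025],[0,0,0],0.2],
  [[0,0,0.002],[0,0,0],0.2],
  [[0,0,0.002],[0,0,0],0.2],
  [[0,0,0],[0,0,0],0.2],
  [[0,0,0],[0,0,0],0.2],
])

```text
clock: 4.82
eef_pos: [0.4726, 0.1874, 0.0955]
tool_rot: [0.216, 0.976, 0.0, 0.001]
ft_force: [-1.9, -5.2, 12.9]
grip_width: 0.0242
grasp_force: 60.1
```

Emit:
apply_moves([
  [[0,0,0.0025],[0,0,0],0.2],
  [[0,0,0.0025],[0,0,0],0.2],
  [[0,0,0.0025],[0,0,0],0.2],
  [[0,0,0.0025],[0,0,0],0.2],
  [[0,0,0.0025],[0,0,0],0.2],
  [[0,0,0.0025],[0,0,0],0.2],
  [[0,0,0],[0,0,0],0.2],
  [[0,0,0],[0,0,0],0.2],
])

```text
clock: 5.48
eef_pos: [0.4727, 0.1874, 0.0925]
tool_rot: [0.216, 0.976, 0.0, 0.001]
ft_force: [-2.6, -3.9, 13.3]
grip_width: 0.0241
grasp_force: 60.1
```

Emit:
apply_moves([
  [[0,0,0.0025],[0,0,0],0.2],
  [[0,0,0.0025],[0,0,0],0.2],
  [[0,0,0.0025],[0,0,0],0.2],
  [[0,0,0.0025],[0,0,0],0.2],
  [[0,0,0.0025],[0,0,0],0.2],
  [[0,0,0.0025],[0,0,0],0.2],
  [[0,0,0],[0,0,0],0.2],
  [[0,0,0],[0,0,0],0.2],
])

```text
clock: 6.15
eef_pos: [0.4727, 0.1875, 0.09]
tool_rot: [0.216, 0.976, 0.0, 0.001]
ft_force: [-3.6, -5.3, 17.6]
grip_width: 0.0244
grasp_force: 60.5
```

Emit:
apply_moves([
  [[0,0,0.002],[0,0,0],0.2],
  [[0,0,0.002],[0,0,0],0.2],
  [[0,0,0.002],[0,0,0],0.2],
  [[0,0,0],[0,0,0],0.2],
  [[0,0,0],[0,0,0],0.2],
  [[0,0,0],[0,0,0],0.2],
  [[0,0,0],[0,0,0],0.2],
  [[0,0,0],[0,0,0],0.2],
])

```text
clock: 6.82
eef_pos: [0.4727, 0.1875, 0.0891]
tool_rot: [0.216, 0.976, 0.0, 0.001]
ft_force: [-4.6, -5.0, 18.7]
grip_width: 0.0242
grasp_force: 60.7
```

Emit:
apply_moves([
  [[0,0,-0.009],[0,0,0],0.2],
  [[0,0,-0.009],[0,0,0],0.2],
  [[0,0,-0.009],[0,0,0],0.2],
  [[0,0,-0.009],[0,0,0],0.2],
  [[0,0,-0.009],[0,0,0],0.2],
  [[0,0,-0.004],[0,0,0],0.2],
  [[0,0,0],[0,0,0],0.2],
  [[0,0,0],[0,0,0],0.2],
])

```text
clock: 7.48
eef_pos: [0.4726, 0.1875, 0.0966]
tool_rot: [0.216, 0.976, -0.0, 0.0]
ft_force: [1.6, -4.9, 3.9]
grip_width: 0.024
grasp_force: 59.4
```

Emit:
apply_moves([
  [[0,0,0],[0,0,0],0.4],
  [[0,0,0],[0,0,0],0.7],
  [[0,0,0],[0,0,0],1],
  [[0,0,0],[0,0,0],1],
  [[0,0,0],[0,0,0],1],
  [[0,0,0],[0,0,0],1],
  [[0,0,-0.05],[0,0,0],1],
  [[0,0,-0.1],[0,0,0],1],
])

```text
clock: 8.15
eef_pos: [0.4702, 0.187, 0.1249]
tool_rot: [0.216, 0.976, -0.002, -0.002]
ft_force: [0.3, 0.0, 0.8]
grip_width: 0.0855
grasp_force: 0.0
```

Emit:
apply_moves([
  [[0,0,-0.12],[0,0,0],1],
  [[-0.048,-0.1,-0.12],[0,0,0],1],
  [[-0.048,-0.1,-0.12],[0,0,0],1],
  [[-0.048,-0.1,-0.08],[0,0,0],1],
  [[-0.048,-0.1,0],[0,0,0],1],
  [[-0.048,-0.1,0],[0,0,0],1],
  [[-0.048,-0.1,0],[0,0,0],1],
  [[-0.048,-0.1,0],[0,0,0],1],
])

```text
clock: 8.82
eef_pos: [0.474, 0.0314, 0.2157]
tool_rot: [0.216, 0.976, 0.0, 0.001]
ft_force: [-0.0, 0.4, -1.3]
grip_width: 0.0856
grasp_force: 0.0
```

Emit:
apply_moves([
  [[-0.048,-0.1,0],[0,0,0],1],
  [[-0.048,-0.1,0],[0,0,0],1],
  [[-0.048,-0.1,0],[0,0,0],1],
  [[-0.048,-0.1,0],[0,0,0],1],
  [[-0.048,-0.1,0],[0,0,0],1],
  [[-0.048,-0.1,0],[0,0,0],1],
  [[-0.048,-0.1,0],[0,0,0],1],
  [[-0.048,-0.1,0],[0,0,0],1],
])

```text
clock: 9.48
eef_pos: [0.476, -0.1462, 0.2154]
tool_rot: [0.216, 0.976, 0.0, 0.0]
ft_force: [0.4, 1.1, 1.1]
grip_width: 0.0854
grasp_force: 0.0
```

```bash
python3 look.py right1 270 90 130; python3 - <<'E'
from h import *
im,d=camera("side");cv2.imwrite("pics/leftafter.png",im[250:330,270:360,::-1]);C=cloud("side",d)
m=cv2.inRange(cv2.cvtColor(im,cv2.COLOR_RGB2HSV),(105,120,50),(130,255,255))
for x0,x1,y0,y1 in((300,330,262,300),(325,352,155,190)):
    P=C[y0:y1,x0:x1][m[y0:y1,x0:x1]>0];print(np.sort(P[:,2])[-12:].round(4))
E
```

```text
[ 0.476  -0.1462  0.2154] [-0.3   0.25 -0.07  1.25  0.    0.14] [0.39 1.15 1.11] 9.4833
[[-0.906  0.422  0.001]
 [ 0.422  0.906 -0.   ]
 [-0.001  0.    -1.   ]]
tcp px [339.  137.1] tip [338.6 142.7]
[0.111  0.1112 0.1112 0.1115 0.1117 0.1118 0.1123 0.1125 0.1126 0.1127
 0.8095 0.8095]
[0.1175 0.1176 0.1177 0.1177 0.1178 0.1178 0.118  0.118  0.1182 0.1184
 0.1185 0.119 ]
```

View pics/right1.png

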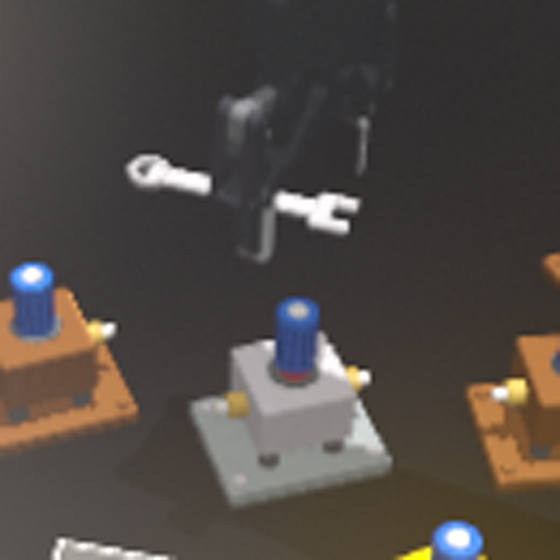

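The right knob top is at (338.9,161.5) with the red stem showing; the left now reads about 6 mm lower, so it is home. Shifting the last 22 mm, then descending.

Emit:
apply_moves([
  [[-0.036,-0.1,0],[0,0,0],1],
  [[0,0,0.07],[0,0,0],1],
  [[0,0,0.1],[0,0,0],1],
  [[0,0,0.11],[0,0,0],1],
  [[0,0,0.11],[0,0,0],1],
  [[0,0,0.09],[0,0,0],1],
  [[0,0,0.05],[0,0,0],1],
  [[0,0,0.02],[0,0,0],1],
])

```text
clock: 10.25
eef_pos: [0.4731, -0.1654, 0.1033]
tool_rot: [0.216, 0.976, 0.0, -0.001]
ft_force: [0.3, -0.3, 0.3]
grip_width: 0.0855
grasp_force: 0.0
```

Emit:
apply_moves([
  [[0,0,0],[0,0,0],0.5],
  [[0,0,0],[0,0,0],0.4],
  [[0,0,0],[0,0,0],0.3],
  [[0,0,0],[0,0,0],0.3],
  [[0,0,0],[0,0,0],0.2],
  [[0,0,0],[0,0,0],0.2],
  [[0,0,0],[0,0,0],0.2],
  [[0,0,0],[0,0,0],0.2],
])

```text
clock: 10.92
eef_pos: [0.474, -0.1685, 0.1056]
tool_rot: [0.217, 0.976, -0.002, 0.001]
ft_force: [-2.8, -5.7, 2.7]
grip_width: 0.0245
grasp_force: 58.6
```

Emit:
apply_moves([
  [[0,0,0.002],[0,0,0],0.2],
  [[0,0,0.002],[0,0,0],0.2],
  [[0,0,0.002],[0,0,0],0.2],
  [[0,0,0.002],[0,0,0],0.2],
  [[0,0,0.002],[0,0,0],0.2],
  [[0,0,0],[0,0,0],0.2],
  [[0,0,0],[0,0,0],0.2],
  [[0,0,0],[0,0,0],0.2],
])

```text
clock: 11.58
eef_pos: [0.474, -0.1685, 0.1038]
tool_rot: [0.217, 0.976, -0.002, 0.001]
ft_force: [-3.7, -5.4, 4.6]
grip_width: 0.0243
grasp_force: 58.7
```

Sliding at about 5 N, so this is the worn seal. Continuing in small steps, since its springs are the stiff ones.

Emit:
apply_moves([
  [[0,0,0.0025],[0,0,0],0.2],
  [[0,0,0.0025],[0,0,0],0.2],
  [[0,0,0.0025],[0,0,0],0.2],
  [[0,0,0.0025],[0,0,0],0.2],
  [[0,0,0.0025],[0,0,0],0.2],
  [[0,0,0.0025],[0,0,0],0.2],
  [[0,0,0],[0,0,0],0.2],
  [[0,0,0],[0,0,0],0.2],
])

```text
clock: 12.25
eef_pos: [0.474, -0.1686, 0.1008]
tool_rot: [0.217, 0.976, -0.002, 0.001]
ft_force: [-3.4, -6.1, 3.7]
grip_width: 0.024
grasp_force: 58.7
```

Emit:
apply_moves([
  [[0,0,0.0025],[0,0,0],0.2],
  [[0,0,0.0025],[0,0,0],0.2],
  [[0,0,0.0025],[0,0,0],0.2],
  [[0,0,0.0025],[0,0,0],0.2],
  [[0,0,0],[0,0,0],0.2],
  [[0,0,0],[0,0,0],0.2],
  [[0,0,0],[0,0,0],0.2],
  [[0,0,0],[0,0,0],0.2],
])

```text
clock: 12.92
eef_pos: [0.474, -0.1685, 0.0988]
tool_rot: [0.217, 0.976, -0.002, 0.001]
ft_force: [-3.2, -6.1, 4.8]
grip_width: 0.0243
grasp_force: 58.7
```

Emit:
apply_moves([
  [[0,0,0.0025],[0,0,0],0.2],
  [[0,0,0.0025],[0,0,0],0.2],
  [[0,0,0.0025],[0,0,0],0.2],
  [[0,0,0.0025],[0,0,0],0.2],
  [[0,0,0],[0,0,0],0.2],
  [[0,0,0],[0,0,0],0.2],
  [[0,0,0],[0,0,0],0.2],
  [[0,0,0],[0,0,0],0.2],
])

```text
clock: 13.58
eef_pos: [0.474, -0.1686, 0.0971]
tool_rot: [0.217, 0.976, -0.002, 0.001]
ft_force: [-4.2, -5.4, 6.5]
grip_width: 0.0244
grasp_force: 58.9
```

Emit:
apply_moves([
  [[0,0,0.0025],[0,0,0],0.2],
  [[0,0,0.0025],[0,0,0],0.2],
  [[0,0,0.0025],[0,0,0],0.2],
  [[0,0,0],[0,0,0],0.2],
  [[0,0,0],[0,0,0],0.2],
  [[0,0,0],[0,0,0],0.2],
  [[0,0,0],[0,0,0],0.2],
  [[0,0,0],[0,0,0],0.2],
])

```text
clock: 14.25
eef_pos: [0.474, -0.1686, 0.0962]
tool_rot: [0.217, 0.976, -0.002, 0.001]
ft_force: [-5.5, -5.2, 10.5]
grip_width: 0.0242
grasp_force: 59.3
```

Emit:
apply_moves([
  [[0,0,0.0025],[0,0,0],0.2],
  [[0,0,0.0025],[0,0,0],0.2],
  [[0,0,0.0025],[0,0,0],0.2],
  [[0,0,0.002],[0,0,0],0.2],
  [[0,0,0],[0,0,0],0.2],
  [[0,0,0],[0,0,0],0.2],
  [[0,0,0],[0,0,0],0.2],
  [[0,0,0],[0,0,0],0.2],
])

```text
clock: 14.92
eef_pos: [0.4741, -0.1686, 0.0951]
tool_rot: [0.217, 0.976, -0.002, 0.001]
ft_force: [-7.5, -4.6, 15.8]
grip_width: 0.0245
grasp_force: 59.8
```

Both are home: the slope is 5 N/mm against the hard stop. Now unloading, then tugging this one.

Emit:
apply_moves([
  [[0,0,-0.004],[0,0,0],0.2],
  [[0,0,-0.004],[0,0,0],0.2],
  [[0,0,-0.004],[0,0,0],0.2],
  [[0,0,-0.004],[0,0,0],0.2],
  [[0,0,-0.004],[0,0,0],0.2],
  [[0,0,-0.002],[0,0,0],0.2],
  [[0,0,0],[0,0,0],0.2],
  [[0,0,0],[0,0,0],0.2],
])

```text
clock: 15.58
eef_pos: [0.4739, -0.1685, 0.0976]
tool_rot: [0.217, 0.976, -0.002, 0.001]
ft_force: [-2.6, -5.4, 2.3]
grip_width: 0.0245
grasp_force: 58.8
```

Emit:
apply_moves([
  [[0,0,-0.002],[0,0,0],0.2],
  [[0,0,-0.002],[0,0,0],0.2],
  [[0,0,-0.002],[0,0,0],0.2],
  [[0,0,0],[0,0,0],0.2],
  [[0,0,0],[0,0,0],0.2],
  [[0,0,0],[0,0,0],0.2],
  [[0,0,0],[0,0,0],0.2],
  [[0,0,0],[0,0,0],0.2],
])

```text
clock: 16.25
eef_pos: [0.4739, -0.1685, 0.0983]
tool_rot: [0.217, 0.976, -0.002, 0.0]
ft_force: [-2.5, -6.6, 0.1]
grip_width: 0.0241
grasp_force: 58.8
```

Zero load at z ≈ 0.0983. Now a slow pull up.

Emit:
apply_moves([
  [[0,0,-0.002],[0,0,0],0.2],
  [[0,0,-0.002],[0,0,0],0.2],
  [[0,0,-0.002],[0,0,0],0.2],
  [[0,0,-0.002],[0,0,0],0.2],
  [[0,0,0],[0,0,0],0.2],
  [[0,0,0],[0,0,0],0.2],
  [[0,0,0],[0,0,0],0.2],
  [[0,0,0],[0,0,0],0.2],
])

```text
clock: 16.92
eef_pos: [0.4739, -0.1685, 0.0993]
tool_rot: [0.217, 0.976, -0.002, 0.0]
ft_force: [0.1, -7.0, -3.9]
grip_width: 0.0244
grasp_force: 59.0
```

Emit:
apply_moves([
  [[0,0,-0.002],[0,0,0],0.2],
  [[0,0,-0.002],[0,0,0],0.2],
  [[0,0,-0.002],[0,0,0],0.2],
  [[0,0,0],[0,0,0],0.2],
  [[0,0,0],[0,0,0],0.2],
  [[0,0,0],[0,0,0],0.2],
  [[0,0,0],[0,0,0],0.2],
  [[0,0,0],[0,0,0],0.2],
])

```text
clock: 17.58
eef_pos: [0.4739, -0.1685, 0.1003]
tool_rot: [0.217, 0.976, -0.002, 0.0]
ft_force: [-0.2, -6.2, -5.2]
grip_width: 0.0241
grasp_force: 59.1
```

Emit:
apply_moves([
  [[0,0,-0.005],[0,0,0],0.2],
  [[0,0,-0.005],[0,0,0],0.2],
  [[0,0,-0.005],[0,0,0],0.2],
  [[0,0,-0.005],[0,0,0],0.2],
  [[0,0,-0.005],[0,0,0],0.2],
  [[0,0,-0.005],[0,0,0],0.2],
  [[0,0,-0.005],[0,0,0],0.2],
  [[0,0,0],[0,0,0],0.2],
])

```text
clock: 18.25
eef_pos: [0.4739, -0.1685, 0.1074]
tool_rot: [0.217, 0.976, -0.002, 0.0]
ft_force: [0.4, -6.6, -5.3]
grip_width: 0.0243
grasp_force: 59.1
```

Emit:
apply_moves([
  [[0,0,-0.003],[0,0,0],0.2],
  [[0,0,-0.003],[0,0,0],0.2],
  [[0,0,-0.003],[0,0,0],0.2],
  [[0,0,-0.003],[0,0,0],0.2],
  [[0,0,-0.003],[0,0,0],0.2],
  [[0,0,0],[0,0,0],0.2],
  [[0,0,0],[0,0,0],0.2],
  [[0,0,0],[0,0,0],0.2],
])

```text
clock: 18.92
eef_pos: [0.4739, -0.1685, 0.1103]
tool_rot: [0.217, 0.976, -0.002, 0.0]
ft_force: [0.2, -6.6, -4.9]
grip_width: 0.0242
grasp_force: 59.1
```

Emit:
apply_moves([
  [[0,0,-0.0025],[0,0,0],0.2],
  [[0,0,-0.0025],[0,0,0],0.2],
  [[0,0,-0.0025],[0,0,0],0.2],
  [[0,0,-0.0025],[0,0,0],0.2],
  [[0,0,0],[0,0,0],0.2],
  [[0,0,0],[0,0,0],0.2],
  [[0,0,0],[0,0,0],0.2],
  [[0,0,0],[0,0,0],0.2],
])

```text
clock: 19.58
eef_pos: [0.4739, -0.1685, 0.1123]
tool_rot: [0.217, 0.976, -0.002, 0.0]
ft_force: [-0.7, -7.2, -4.9]
grip_width: 0.0242
grasp_force: 59.1
```

Emit:
apply_moves([
  [[0,0,-0.0025],[0,0,0],0.2],
  [[0,0,-0.0025],[0,0,0],0.2],
  [[0,0,0],[0,0,0],0.2],
  [[0,0,0],[0,0,0],0.2],
  [[0,0,0],[0,0,0],0.2],
  [[0,0,0],[0,0,0],0.2],
  [[0,0,0],[0,0,0],0.2],
  [[0,0,0],[0,0,0],0.2],
])

```text
clock: 20.25
eef_pos: [0.4739, -0.1685, 0.1133]
tool_rot: [0.217, 0.976, -0.002, 0.0]
ft_force: [-0.6, -6.0, -5.2]
grip_width: 0.0239
grasp_force: 59.1
```

Emit:
apply_moves([
  [[0,0,-0.002],[0,0,0],0.2],
  [[0,0,-0.002],[0,0,0],0.2],
  [[0,0,0],[0,0,0],0.2],
  [[0,0,0],[0,0,0],0.2],
  [[0,0,0],[0,0,0],0.2],
  [[0,0,0],[0,0,0],0.2],
  [[0,0,0],[0,0,0],0.2],
  [[0,0,0],[0,0,0],0.2],
])

```text
clock: 20.92
eef_pos: [0.4739, -0.1685, 0.1138]
tool_rot: [0.217, 0.976, -0.002, 0.0]
ft_force: [0.4, -7.6, -7.6]
grip_width: 0.0238
grasp_force: 59.2
```

Emit:
apply_moves([
  [[0,0,0],[0,0,0],0.2],
  [[0,0,0],[0,0,0],0.2],
  [[0,0,0],[0,0,0],0.2],
  [[0,0,0],[0,0,0],0.2],
  [[0,0,0],[0,0,0],0.2],
  [[0,0,0],[0,0,0],0.2],
  [[0,0,0],[0,0,0],0.2],
  [[0,0,0],[0,0,0],0.2],
])

```text
clock: 21.58
eef_pos: [0.4739, -0.1685, 0.1138]
tool_rot: [0.217, 0.976, -0.002, 0.0]
ft_force: [-0.2, -7.6, -7.4]
grip_width: 0.0243
grasp_force: 59.2
```

Emit:
apply_moves([
  [[0,0,0],[0,0,0],0.2],
  [[0,0,0],[0,0,0],0.2],
  [[0,0,0],[0,0,0],0.2],
  [[0,0,0],[0,0,0],0.2],
  [[0,0,0],[0,0,0],0.2],
  [[0,0,0],[0,0,0],0.2],
  [[0,0,0],[0,0,0],0.2],
  [[0,0,0],[0,0,0],0.2],
])

```text
clock: 22.25
eef_pos: [0.4739, -0.1685, 0.1138]
tool_rot: [0.217, 0.976, -0.002, 0.0]
ft_force: [0.5, -7.4, -7.2]
grip_width: 0.0243
grasp_force: 59.2
```

Emit:
apply_moves([
  [[0,0,0.002],[0,0,0],0.2],
  [[0,0,0.002],[0,0,0],0.2],
  [[0,0,0.002],[0,0,0],0.2],
  [[0,0,0.002],[0,0,0],0.2],
  [[0,0,0.001],[0,0,0],0.2],
  [[0,0,0],[0,0,0],0.2],
  [[0,0,0],[0,0,0],0.2],
  [[0,0,0],[0,0,0],0.2],
])

```text
clock: 22.92
eef_pos: [0.4739, -0.1685, 0.1128]
tool_rot: [0.217, 0.976, -0.002, 0.0]
ft_force: [-0.8, -6.3, -3.3]
grip_width: 0.0241
grasp_force: 59.3
```

Emit:
apply_moves([
  [[0,0,0],[0,0,0],0.4],
  [[0,0,0],[0,0,0],0.7],
  [[0,0,0],[0,0,0],1],
  [[0,0,0],[0,0,0],1],
  [[0,0,0],[0,0,0],1],
  [[0,0,0],[0,0,0],1],
  [[0,0,-0.05],[0,0,0],1],
  [[0,0,-0.1],[0,0,0],1],
])

```text
clock: 23.58
eef_pos: [0.4723, -0.1655, 0.1411]
tool_rot: [0.216, 0.976, 0.0, -0.003]
ft_force: [0.2, 0.4, -0.1]
grip_width: 0.0854
grasp_force: 0.0
```

Emit:
apply_moves([
  [[0,0,-0.15],[0,0,0],1],
  [[0.05,0.107,-0.12],[0,0,0],1],
  [[0.05,0.107,-0.1],[0,0,0],1],
  [[0.05,0.107,0],[0,0,0],1],
  [[0.05,0.107,0],[0,0,0],1],
  [[0.05,0.107,0],[0,0,0],1],
  [[0.05,0.107,0],[0,0,0],1],
  [[0.05,0.107,0],[0,0,0],1],
])

```text
clock: 24.25
eef_pos: [0.4739, 0.0002, 0.2176]
tool_rot: [0.216, 0.976, 0.0, 0.001]
ft_force: [1.4, -1.2, -0.4]
grip_width: 0.0857
grasp_force: 0.0
```

Emit:
apply_moves([
  [[0.05,0.107,0],[0,0,0],1],
  [[0.05,0.107,0],[0,0,0],1],
  [[0.05,0.107,0],[0,0,0],1],
  [[0.05,0.107,0],[0,0,0],1],
  [[0.05,0.107,0],[0,0,0],1],
  [[0.05,0.107,0],[0,0,0],1],
  [[0.05,0.107,0],[0,0,0],1],
  [[0.05,0.107,0],[0,0,0],1],
])

```text
clock: 24.92
eef_pos: [0.4735, 0.1893, 0.2174]
tool_rot: [0.216, 0.976, 0.0, 0.0]
ft_force: [-0.2, 0.4, 0.6]
grip_width: 0.0851
grasp_force: 0.0
```

```bash
python3 - <<'E'
from h import *
o=bot.get_obs();print(o["eef_pos"].round(4),o["clock"],o["ft_force"].round(1))
im,d=camera("side");C=cloud("side",d)
m=cv2.inRange(cv2.cvtColor(im,cv2.COLOR_RGB2HSV),(105,120,50),(130,255,255))
for x0,x1,y0,y1 in((300,330,262,300),(325,352,150,190)):
    P=C[y0:y1,x0:x1][m[y0:y1,x0:x1]>0];print(np.sort(P[:,2])[-12:].round(4))
cv2.imwrite("pics/r2.png",cv2.resize(im[140:340,260:400,::-1],None,fx=3,fy=3,interpolation=2)[:600])
E
```

```text
[0.4735 0.1893 0.2174] 24.9167 [-0.2  0.4  0.6]
[0.1103 0.1103 0.1104 0.1104 0.1104 0.1106 0.1106 0.1106 0.1108 0.1108
 0.1112 0.1117]
[0.1129 0.1194 0.1208 0.1211 0.1217 0.122  0.1234 0.1242 0.1248 0.1249
 0.1252 0.1269]
```

View pics/r2.png

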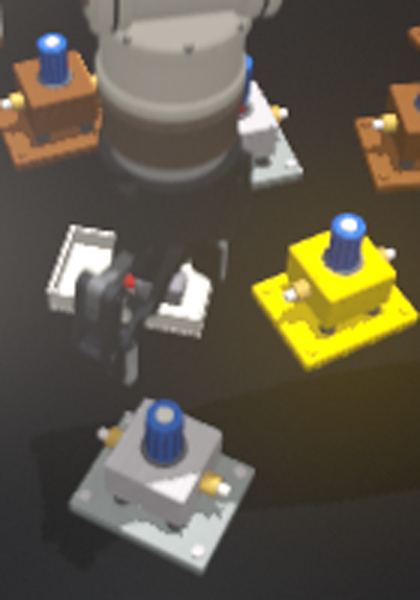

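The left knob top is at (315,278) in the full side picture, with no red stem showing, so it is home. The right one is mostly hidden by the arm but its red stem is visible. Descending on the left.

Emit:
apply_moves([
  [[0,-0.01,0.06],[0,0,0],1],
  [[0,0,0.1],[0,0,0],1],
  [[0,0,0.11],[0,0,0],1],
  [[0,0,0.11],[0,0,0],1],
  [[0,0,0.1],[0,0,0],1],
  [[0,0,0.07],[0,0,0],1],
  [[0,0,0.04],[0,0,0],1],
  [[0,0,0.01],[0,0,0],1],
])

```text
clock: 25.63
eef_pos: [0.4719, 0.1858, 0.0955]
tool_rot: [0.216, 0.976, -0.001, -0.001]
ft_force: [-0.0, 0.5, 0.5]
grip_width: 0.0854
grasp_force: 0.0
```

Emit:
apply_moves([
  [[0,0,0],[0,0,0],0.5],
  [[0,0,0],[0,0,0],0.4],
  [[0,0,0],[0,0,0],0.3],
  [[0,0,0],[0,0,0],0.3],
  [[0,0,0],[0,0,0],0.2],
  [[0,0,0],[0,0,0],0.2],
  [[0,0,0],[0,0,0],0.2],
  [[0,0,0],[0,0,0],0.2],
])

```text
clock: 26.3
eef_pos: [0.4735, 0.1867, 0.0971]
tool_rot: [0.216, 0.976, 0.001, 0.001]
ft_force: [1.0, 1.5, 1.7]
grip_width: 0.0243
grasp_force: 58.8
```

Emit:
apply_moves([
  [[0,0,-0.004],[0,0,0],0.2],
  [[0,0,-0.004],[0,0,0],0.2],
  [[0,0,-0.004],[0,0,0],0.2],
  [[0,0,-0.004],[0,0,0],0.2],
  [[0,0,-0.004],[0,0,0],0.2],
  [[0,0,-0.003],[0,0,0],0.2],
  [[0,0,0],[0,0,0],0.2],
  [[0,0,0],[0,0,0],0.2],
])

```text
clock: 26.97
eef_pos: [0.4734, 0.1867, 0.1006]
tool_rot: [0.216, 0.976, 0.0, 0.0]
ft_force: [5.3, 2.8, -5.6]
grip_width: 0.0242
grasp_force: 59.1
```

Emit:
apply_moves([
  [[0,0,-0.003],[0,0,0],0.2],
  [[0,0,-0.003],[0,0,0],0.2],
  [[0,0,-0.003],[0,0,0],0.2],
  [[0,0,0],[0,0,0],0.2],
  [[0,0,0],[0,0,0],0.2],
  [[0,0,0],[0,0,0],0.2],
  [[0,0,0],[0,0,0],0.2],
  [[0,0,0],[0,0,0],0.2],
])

```text
clock: 27.63
eef_pos: [0.4734, 0.1867, 0.102]
tool_rot: [0.216, 0.976, 0.0, 0.0]
ft_force: [5.5, 4.7, -8.5]
grip_width: 0.0241
grasp_force: 59.3
```

Emit:
apply_moves([
  [[0,0,0],[0,0,0],0.2],
  [[0,0,0],[0,0,0],0.2],
  [[0,0,0],[0,0,0],0.2],
  [[0,0,0],[0,0,0],0.2],
  [[0,0,0],[0,0,0],0.2],
  [[0,0,0],[0,0,0],0.2],
  [[0,0,0],[0,0,0],0.2],
  [[0,0,0],[0,0,0],0.2],
])

```text
clock: 28.3
eef_pos: [0.4734, 0.1867, 0.102]
tool_rot: [0.216, 0.976, 0.0, 0.0]
ft_force: [5.9, 4.5, -9.1]
grip_width: 0.0243
grasp_force: 59.3
```

Emit:
apply_moves([
  [[0,0,0],[0,0,0],0.2],
  [[0,0,0],[0,0,0],0.2],
  [[0,0,0],[0,0,0],0.2],
  [[0,0,0],[0,0,0],0.2],
  [[0,0,0],[0,0,0],0.2],
  [[0,0,0],[0,0,0],0.2],
  [[0,0,0],[0,0,0],0.2],
  [[0,0,0],[0,0,0],0.2],
])

```text
clock: 28.97
eef_pos: [0.4734, 0.1867, 0.102]
tool_rot: [0.216, 0.976, 0.0, 0.0]
ft_force: [5.8, 5.2, -8.1]
grip_width: 0.0243
grasp_force: 59.3
```

Emit:
apply_moves([
  [[0,0,0],[0,0,0],0.2],
  [[0,0,0],[0,0,0],0.2],
  [[0,0,0],[0,0,0],0.2],
  [[0,0,0],[0,0,0],0.2],
  [[0,0,0],[0,0,0],0.2],
  [[0,0,0],[0,0,0],0.2],
  [[0,0,0],[0,0,0],0.2],
  [[0,0,0],[0,0,0],0.2],
])

```text
clock: 29.63
eef_pos: [0.4734, 0.1867, 0.102]
tool_rot: [0.216, 0.976, 0.0, 0.0]
ft_force: [5.7, 4.0, -8.6]
grip_width: 0.0242
grasp_force: 59.3
```

Held about 8.5 N for 2 s. Unloading, releasing, lifting clear.

Emit:
apply_moves([
  [[0,0,0.005],[0,0,0],0.2],
  [[0,0,0.005],[0,0,0],0.2],
  [[0,0,0.005],[0,0,0],0.2],
  [[0,0,0.005],[0,0,0],0.2],
  [[0,0,0.005],[0,0,0],0.2],
  [[0,0,0.003],[0,0,0],0.2],
  [[0,0,0],[0,0,0],0.2],
  [[0,0,0],[0,0,0],0.2],
])

```text
clock: 30.3
eef_pos: [0.4734, 0.1867, 0.0977]
tool_rot: [0.216, 0.976, 0.001, 0.001]
ft_force: [3.2, 3.5, 0.1]
grip_width: 0.0242
grasp_force: 59.9
```

Emit:
apply_moves([
  [[0,0,0],[0,0,0],0.4],
  [[0,0,0],[0,0,0],0.7],
  [[0,0,0],[0,0,0],1],
  [[0,0,0],[0,0,0],1],
  [[0,0,0],[0,0,0],1],
  [[0,0,0],[0,0,0],1],
  [[0,0,-0.05],[0,0,0],1],
  [[0,0,-0.1],[0,0,0],1],
])

```text
clock: 30.97
eef_pos: [0.4708, 0.1854, 0.1258]
tool_rot: [0.216, 0.976, -0.002, -0.002]
ft_force: [-0.6, 0.5, 0.4]
grip_width: 0.0854
grasp_force: 0.0
```

Emit:
apply_moves([
  [[0,0,-0.12],[0,0,0],1],
  [[0,0,-0.12],[0,0,0],1],
  [[0,0,-0.12],[0,0,0],1],
  [[0.1,0.04,-0.12],[0,0,0],1],
  [[0.1,0.04,-0.05],[0,0,0],1],
  [[0.1,0.04,0],[0,0,0],1],
  [[0.1,0.04,0],[0,0,0],1],
  [[0.1,0.04,0],[0,0,0],1],
])

```text
clock: 31.63
eef_pos: [0.3985, 0.2653, 0.2346]
tool_rot: [0.216, 0.976, 0.001, 0.001]
ft_force: [0.9, -0.2, 0.1]
grip_width: 0.0857
grasp_force: 0.0
```

Emit:
apply_moves([
  [[0.1,0.04,0],[0,0,0],1],
  [[0.1,0.04,0],[0,0,0],1],
  [[0.1,0.04,0],[0,0,0],1],
  [[0.1,0.04,0],[0,0,0],1],
  [[0.1,0.04,0],[0,0,0],1],
  [[0,0,0],[0,0,0],1],
  [[0,0,0],[0,0,0],1],
  [[0,0,0],[0,0,0],1],
])

```text
clock: 32.3
eef_pos: [0.3255, 0.343, 0.2338]
tool_rot: [0.216, 0.976, 0.0, 0.0]
ft_force: [-0.1, -0.0, 0.1]
grip_width: 0.0851
grasp_force: 0.0
```

```bash
python3 - <<'E'
from h import *
o=bot.get_obs();print(o["eef_pos"].round(4),o["clock"],o["ft_force"].round(1))
im,d=camera("side");C=cloud("side",d)
m=cv2.inRange(cv2.cvtColor(im,cv2.COLOR_RGB2HSV),(105,120,50),(130,255,255))
for x0,x1,y0,y1 in((300,330,262,300),(325,352,150,190)):
    P=C[y0:y1,x0:x1][m[y0:y1,x0:x1]>0];print(np.sort(P[:,2])[-12:].round(4))
cv2.imwrite("pics/end.png",cv2.resize(im[140:340,260:400,::-1],None,fx=3,fy=3,interpolation=2)[:600])
E
```

```text
[0.3255 0.343  0.2338] 32.3 [-0.1 -0.   0.1]
[0.1105 0.1105 0.1106 0.1107 0.1108 0.111  0.1111 0.1111 0.1111 0.1117
 0.1123 0.8095]
[0.1238 0.1239 0.1241 0.1241 0.1243 0.1243 0.1247 0.1247 0.1248 0.1249
 0.1251 0.1257]
```

View pics/end.png

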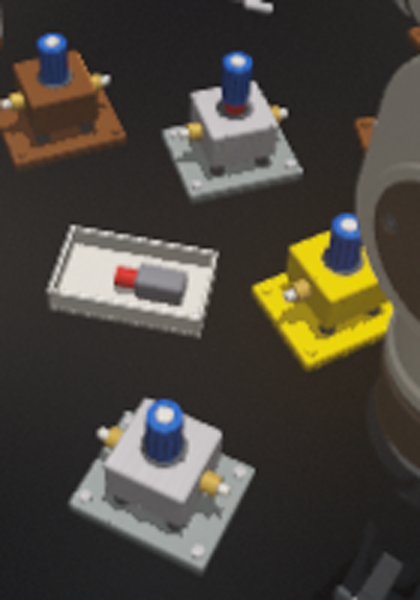

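The left knob at (315,278) is home with no red showing. The right one at (339,161) stands about 14 mm higher with its red stem visible. Handing in.

```bash
python3 -c "
from workcell import bot
print(bot.job_done())"
```

```text
the job is handed in; nothing more can be done
None
```

I pressed both cartridges home. The left one held a tug of about 8.5 N for 2 s and is left home; the right one gave way at about 5 N and is left standing up at its stop. Both are let go, and the job is handed in at about 32 s (no verdict returned).

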